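# Set the round feeding timer on the aquarium shelf

### The job

On the aquarium shelf stand two free-standing dial timers, a round one and a square one. On the round one, grip the knob and push it down a few millimetres so that the timer stays planted on the shelf, and keep pushing while you turn the knob clockwise until its pointer stands at the one thick raised rib on the rim. Then let go; the round timer must neither spin nor shift on the shelf, and leave the square timer alone.

Things in the scene. Friction and masses are not known exactly. Their poses are not given: they have to be found in the camera images.
- round_timer_grip (a point): Grip point of the round timer's knob, on the turning axis, 74 mm above the shelf. Knob: black upright bar 46 long, 16 wide, 30 mm tall (52 to 82 mm above the shelf), on a 10 mm spindle; a low nose and a line on top mark its pointer end. Axes turn with the knob: x along the bar to the pointer end, y across its width, z up. Sprung: it goes down 8 mm (4 N, then 2 N per mm), springs back when let go.
- round_timer_knob (a joint): Angle of the round timer's knob in its housing, rad: grows clockwise seen from above, 0 to 2.6, starts at 0.1 to 0.5. At 1.4 the pointer is exactly at the raised rib. It stays where left; no stop at the rib. Turning takes 0.14 N m: hardly pushed down, the whole timer spins along; 4 to 6 mm of push, kept up, holds it.
- round_timer_rib (a point): Top of the round timer's housing at the rib, 40 mm from the turning axis, 38 mm above the shelf; x points outwards from the axis, z up. The rib is the one thick raised black bar (14 x 8 x 4 mm) at the clockwise end of a scale of thin ticks. Timer: loose white plastic drum 96 mm across, 38 mm tall without the knob, on four rubber feet, about 0.23 kg.
- square_timer_pointer (a point): Tip of the pointer on the square timer, which is to be left alone: 35 mm from its turning axis, 55 mm above the shelf; x points outwards along the pointer, z up. That timer is a loose white plastic housing 90 x 90 mm, 38 mm tall, with the same knob, rib and ticks.
Mind the look-alikes: they are no part of the job. Leave any turquoise or yellow look-alike of the part that bears round_timer_grip alone.

How it is judged:
On the way:
1. the round timer's knob is pushed down (1.5 mm or more) while it has been turned past 0.8 rad (z of round_timer_grip in the frame of round_timer_rib below 0.0345 m and value of joint round_timer_knob above 0.8 rad), for 0.1 s.
At the end, for the whole second after the job is handed in: The round timer's knob is at 1.4 rad within 0.2 rad, let go, back up (within 1.5 mm) and still; that timer stands flat (tilt under 0.1 rad), its rib within 20 mm of its start; the square timer's pointer is within 15 mm of its start (value of joint round_timer_knob between 1.2 and 1.6 rad and velocity of joint round_timer_knob between -0.1 and 0.1 rad/s and z of round_timer_grip in the frame of round_timer_rib above 0.0345 m and distance of round_timer_rib from where it was at the start of the episode below 0.02 m and angle between round_timer_rib's own z axis and vertical below 0.1 rad and distance of square_timer_pointer from where it was at the start of the episode below 0.015 m); the robot touches nothing.
It fails at once if the round timer spins or shifts: its rib moves 20 mm or more from its start (distance of round_timer_rib from where it was at the start of the episode above 0.02 m).
It fails at once if the square timer is moved or its knob turned: its pointer tip moves 15 mm or more (distance of square_timer_pointer from where it was at the start of the episode above 0.015 m).
It also fails if it takes over 32 s, if anything falls off the work surface, if the arm or the gripper's body presses on something with over 40 N, if the wrist force passes 120 N, or if a joint passes its speed limit or range.

### The arm

A 6-joint arm with a two-finger parallel gripper is mounted at the origin on the work surface. World frame = base frame: x ahead of the robot, y to its left, z up, the work surface at z = 0. Lengths are in m, angles in rad, forces in N, time in s.
With the tool pointing down it reaches from about 0.35 to 0.775 m from the base axis. Payload 7.3 kg.
Tool frame: the origin (TCP) lies at the very end of the fingers, on their centre line; the grasp point (between the pads) lies 19 mm behind it; z points along the fingers, y is the line along which they close (so a half turn about z gives the same grasp; the last joint's range is limited). The gripper opens to 92 mm and grips with 3 to 60 N. Pads are 19 mm wide; open, the fingers measure 130 mm over their backs; the gripper's body (75 mm by 190 mm) begins 47 mm behind the grasp point.
Start: joints at [-1.297, 0.342, 1.524, -0, 1.275, -0.146], TCP at [0.214, -0.479, 0.227] pointing down, gripper open.
Joint ranges: [-2.53, 2.53], [-0.77, 2.02], [0.04, 2.7], [-1, 4.14], [0.28, 2.66], [-3.11, 3.11]. Speed limits (rad/s): [2.57, 2.57, 3.14, 3.14, 3.14, 3.14].

### API

Orientations are given as [roll, pitch, yaw] about the fixed x, y, z axes, in that order (R = Rz(yaw) Ry(pitch) Rx(roll)).
In Python, from cell import observe, read_camera, get_calibration, hand_in, search_frame gives the robot as it stands.
- The arm moves only by the tool step_arm, never from a script. Its argument "commands" is a list of rows, each an object with "translation": the shift along the tool's x, y, z in mm, a list of three; "roll": the turn about the tool's z in rad. In form: [{"translation": [x, y, z], "roll": roll}, ...]. A call has 1 to 20 rows; each row shifts and turns the commanded pose from where the row before left it, along the tool's axes as they then stand; what a row does not reach is not made up. A row lasts 1/12 s, in which the tool goes at most 41.7 mm and 7.16 degrees, less where a joint would pass 70% of its speed; a pose out of reach is approached as far as the arm can. A call is refused whole if a number of a shift passes 41.7 or a number of a turn 0.125, either way. A call with a gripper value outside its range is refused whole. "fingers" is the opening, from 0 (shut) to 1 (fully open), set as the call begins (left out, the last holds). The fingers move at their own pace and stop on an object; "grip_force" is the grip in N (left out, the last holds). Time passes only in rows, so rows that do not move let the fingers close. It gives the time, the measured TCP pose, the force, the opening and the grip force at its end, in the units of the state.
- observe(): the state, without advancing time (a new reading comes with each control period).
- read_camera(name): name is "side" or "top"; returns the picture (480x640x3 uint8, red, green, blue); there is no depth.
- get_calibration(name): a dict with "camera_matrix" (3x3 intrinsics, pixels), "world_from_camera" (4x4, takes a point from camera to world coordinates). Camera axes: x right, y up, looking along -z (the intrinsics and any distortion apply to the point x, -y, -z); pixel columns grow to the right and rows downward; lengths in m; the calibration is good to about 2 mm. A picture is of the moment at which its call begins. get_calibration takes no time and is no camera call.
- hand_in(): hands the job in; it is judged then, once.
Trained networks look in the newest picture that a camera, given by its name, has taken for a name from the list of things; names that differ only in an ending like _2 or _b are one class to them, and where a whole thing is asked for, a point or a joint stands for the part that bears it (a point fixed in the world has none). Each returns a list of dicts, best first, with "confidence" (0 to 1); they miss things now and then, are a little off and sometimes report something else, mostly with a low value. They report only what shows in the picture. A call takes as long as a camera call. They do not tell look-alikes from the thing itself.
- search_frame(camera, name): "at" ([x, y, z] in m, in world coordinates, good to about 4 mm: the middle of the surface that is visible of it).
The state is a dict: "time": time; "qpos": joint angles; "qvel": joint speeds; "joint_efforts": joint torques, N m; "tool_pos": TCP position; "tool_rot": TCP orientation; "contact_force": force on the tool from outside, world axes, zero at the start; "torque": the same for the moment, N m; "opening": finger opening in m; "grip_force": force on a finger pad.
Only numpy, scipy, OpenCV 4.12 (cv2) and the standard library are available. Lean on these libraries where they do the work, as an engineer would, in place of code of your own. Each camera call takes 0.05 s, during which the arm holds its last target. There are 200 camera calls.

## Working session

There is one attempt and no reset: what is moved stays moved. The work goes in short steps, Python scripts to look and compute and a tool call to move; the robot and the scene stay as the last step left them, time stands still between calls to the robot, and variables do not carry over. Pictures are saved under pics/ and viewed, at most 10 in all, crops included, and the job is handed in when it is done.

Besides the shell and the picture viewer there is one more tool, called after "Call:" as a command line: name --argument value ..., lists and objects as JSON in quotes. step_arm: Moves the arm, as the interface text tells. Its arguments: {"type":"object","properties":{"commands":{"type":"array"},"fingers":{"type":"number"},"grip_force":{"type":"number"}},"required":["commands"]}

```bash
mkdir -p pics
cat > h.py <<'E'
import numpy as np, cv2
from cell import *
def px(cam,p):
    c=get_calibration(cam);K=np.array(c["camera_matrix"]);T=np.linalg.inv(np.array(c["world_from_camera"]))
    q=T[:3,:3]@np.array(p)+T[:3,3];q=np.array([q[0],-q[1],-q[2]]);u=K@q;return u[:2]/u[2]
def ray(cam,uv,z):
    c=get_calibration(cam);K=np.array(c["camera_matrix"]);W=np.array(c["world_from_camera"])
    d=np.linalg.inv(K)@np.array([uv[0],uv[1],1.]);d=W[:3,:3]@np.array([d[0],-d[1],-d[2]]);o=W[:3,3]
    return o+d*(z-o[2])/d[2]
def save(cam,f):
    im=np.array(read_camera(cam));cv2.imwrite(f,im[:,:,::-1]);return im
E
python3 - <<'E'
from h import *
for c in("top","side"):
    save(c,f"pics/{c}1.png"); k=get_calibration(c); print({a:np.round(b,3).tolist() if not isinstance(b,str) else b for a,b in k.items()})
    for n in("round_timer_grip","round_timer_rib","square_timer_pointer"):
        for r in search_frame(c,n)[:4]: print(c,n,np.round(r["at"],3),round(r["confidence"],2),px(c,r["at"]).round())
print(observe())
E
```

```text
{'camera_matrix': [[509.868, 0.0, 323.031], [0.0, 509.868, 233.997], [0.0, 0.0, 1.0]], 'world_from_camera': [[0.024, 0.994, -0.109, 0.381], [-1.0, 0.023, -0.004, 0.025], [-0.002, 0.109, 0.994, 0.931], [0.0, 0.0, 0.0, 1.0]]}
top round_timer_grip [0.603 0.291 0.077] 0.89 [172. 156.]
top round_timer_grip [0.317 0.151 0.083] 0.81 [246. 328.]
top round_timer_grip [0.481 0.179 0.085] 0.59 [233. 228.]
top round_timer_grip [0.312 0.322 0.084] 0.52 [142. 328.]
top round_timer_rib [0.601 0.285 0.035] 0.98 [182. 164.]
top round_timer_rib [0.316 0.314 0.038] 0.97 [156. 324.]
top round_timer_rib [0.481 0.174 0.036] 0.96 [241. 231.]
top square_timer_pointer [ 0.546 -0.131  0.078] 0.71 [418. 195.]
top square_timer_pointer [0.483 0.178 0.084] 0.62 [234. 227.]
{'camera_matrix': [[549.426, 0.0, 322.777], [0.0, 549.426, 245.724], [0.0, 0.0, 1.0]], 'world_from_camera': [[-0.824, 0.41, -0.39, 0.046], [-0.566, -0.586, 0.58, 0.689], [0.009, 0.699, 0.715, 0.864], [0.0, 0.0, 0.0, 1.0]]}
side round_timer_grip [0.469 0.187 0.037] 0.74 [285. 304.]
side round_timer_grip [0.475 0.184 0.08 ] 0.73 [283. 287.]
side 
[... 390 characters left out ...]
 0.83 [347. 189.]
{'time': 0.4, 'qpos': array([-1.29700600e+00,  3.42113810e-01,  1.52421955e+00,  4.61185332e-05,
        1.27538559e+00, -1.45962795e-01]), 'qvel': array([-0.00035206, -0.00029538, -0.00164997, -0.00087839,  0.00155491,
        0.00012516]), 'joint_efforts': array([-8.74981361e-04, -4.30715024e+01, -2.44194335e+01,  7.17488956e-02,
        5.02510392e-02, -4.65753362e-05]), 'tool_pos': array([ 0.2139988 , -0.47937252,  0.2266396 ]), 'tool_rot': array([-3.14147412e+00, -6.20187931e-05,  4.19739684e-01]), 'contact_force': array([ 0.43779635, -0.22649246,  0.45296169]), 'torque': array([-0.07358161, -0.01512785,  0.01102286]), 'grip_force': 0.0, 'opening': 0.09214411959922138}
```

View pics/top1.png

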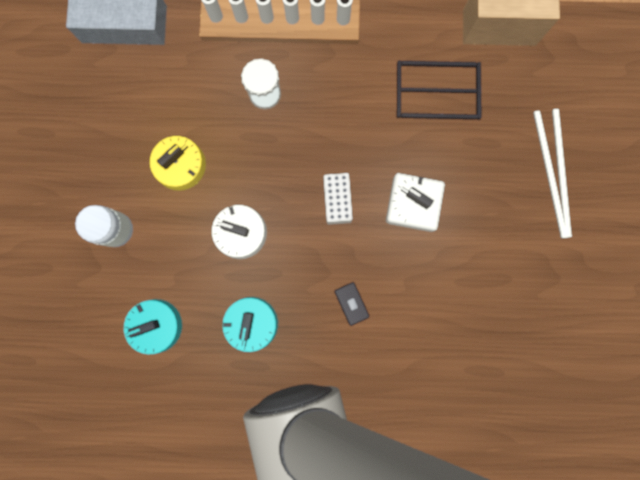

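View pics/side1.png

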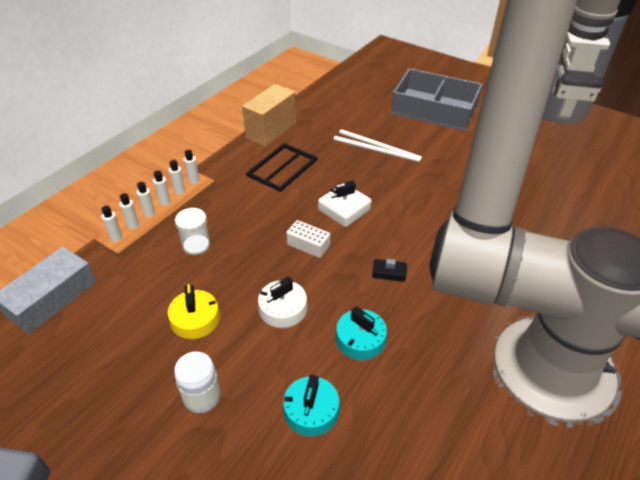

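Top picture: the white round timer is at (238,231) and the white square timer at (416,202). The look-alikes are yellow at (176,163) and turquoise at (152,327) and (249,324). The white round drum is the target because it's the only round one that is white. I'll confirm it in a crop.

Run:
```python
from h import *
im=cv2.imread("pics/top1.png");s=cv2.imread("pics/side1.png")
a=cv2.resize(im[190:270,200:280],(400,400),interpolation=cv2.INTER_CUBIC);b=cv2.resize(s[265:335,245:315],(400,400),interpolation=cv2.INTER_CUBIC)
cv2.imwrite("pics/crop.png",np.hstack([a,b]))
w=((im.min(2)>150)*255).astype(np.uint8);w[:185]=0;w[270:]=0;w[:,:205]=0;w[:,275:]=0
c=max(cv2.findContours(w,0,2)[0],key=cv2.contourArea);(u,v),r=cv2.minEnclosingCircle(cv2.convexHull(c));print(u,v,r)
e=cv2.fitEllipse(cv2.convexHull(c));print(e)
print(ray("top",(u,v),.03), ray("top",(232,211),.042))
for uv in((238,231),(248,231),(221,227)):print(uv,ray("top",uv,.08))
for n in [(.483,.178,.077),(.481,.174,.038)]:print(px("top",n),px("side",n))
```

```text
237.7589874267578 230.78057861328125 26.952058792114258
((237.8015899658203, 230.909912109375), (53.303348541259766, 53.63103485107422), 69.7064437866211)
[0.48256154 0.18064798 0.03      ] [0.51607466 0.19020634 0.042     ]
(238, 231) [0.47658107 0.17157881 0.08      ]
(248, 231) [0.4769763  0.15476717 0.08      ]
(221, 227) [0.48267964 0.20047038 0.08      ]
[234.65810218 227.34052755] [281.07827403 283.98111239]
[240.72440278 231.22320405] [284.08055977 296.27471089]
```

View pics/crop.png

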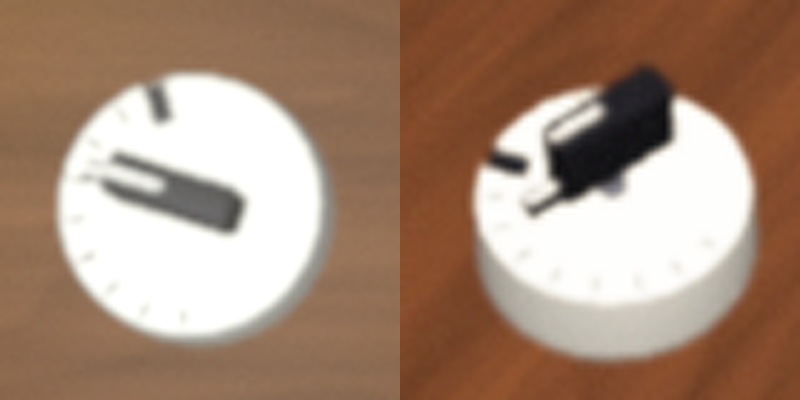

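White round timer confirmed: white drum, nose and line pointing left at crop (85,170), thick rib at crop (158,103). Grip axis is about (0.481, 0.180). Bar yaw is about 73° and rib yaw about 17°, so the knob starts near 0.43 rad. I'm moving above it.

Call:
step_arm --commands '[{"translation":[30,-15,0],"roll":0},{"translation":[30,-15,0],"roll":0},{"translation":[30,-15,0],"roll":0},{"translation":[30,-15,0],"roll":0},{"translation":[30,-15,0],"roll":0},{"translation":[30,-15,0],"roll":0},{"translation":[30,-15,0],"roll":0},{"translation":[30,-15,0],"roll":0},{"translation":[30,-15,0],"roll":0},{"translation":[30,-15,0],"roll":0},{"translation":[10.6,-17.1,0],"roll":0},{"translation":[10.6,-17.1,0],"roll":0},{"translation":[10.6,-17.1,0],"roll":0},{"translation":[10.6,-17.1,0],"roll":0},{"translation":[10.6,-17.1,0],"roll":0},{"translation":[10.6,-17.1,0],"roll":0},{"translation":[10.6,-17.1,0],"roll":0},{"translation":[10.6,-17.1,0],"roll":0},{"translation":[10.6,-17.1,0],"roll":0},{"translation":[10.6,-17.1,0],"roll":0}]' --fingers 0.55 --grip_force 30

```text
time: 2.07
tool_pos: [0.454, -0.0198, 0.2268]
tool_rot: [3.141, -0.0, 0.42]
contact_force: [0.3, -0.4, -0.2]
opening: 0.0508
grip_force: 0.0
```

Call:
step_arm --commands '[{"translation":[10.6,-17.1,0],"roll":0},{"translation":[10.6,-17.1,0],"roll":0},{"translation":[10.6,-17.1,0],"roll":0},{"translation":[10.6,-17.1,0],"roll":0},{"translation":[10.6,-17.1,0],"roll":0},{"translation":[10.6,-17.1,0],"roll":0},{"translation":[10.6,-17.1,0],"roll":0},{"translation":[10.6,-17.1,0],"roll":0},{"translation":[10.6,-17.1,0],"roll":0},{"translation":[10.6,-17.1,0],"roll":0},{"translation":[0,0,14],"roll":-0.107},{"translation":[0,0,14],"roll":-0.107},{"translation":[0,0,14],"roll":-0.107},{"translation":[0,0,14],"roll":-0.107},{"translation":[0,0,14],"roll":-0.107},{"translation":[0,0,14],"roll":-0.107},{"translation":[0,0,14],"roll":-0.107},{"translation":[0,0,14],"roll":-0.107},{"translation":[0,0,0],"roll":0},{"translation":[0,0,0],"roll":0}]'

```text
time: 3.73
tool_pos: [0.4807, 0.1785, 0.1144]
tool_rot: [-3.14, 0.001, 1.273]
contact_force: [0.8, -0.2, 0.5]
opening: 0.0502
grip_force: 0.0
```

Run:
```python
from h import *
o=observe();print(o["time"],o["tool_pos"],o["tool_rot"],o["opening"],o["qpos"])
s=save("side","pics/side2.png")[:,:,::-1];t=save("top","pics/top2.png")[:,:,::-1]
p=px("side",o["tool_pos"]);print(p,px("top",o["tool_pos"]))
cv2.imwrite("pics/c2.png",np.hstack([cv2.resize(s[220:340,230:350],(400,400)),cv2.resize(t[170:290,180:300],(400,400))]))
for c in("side","top"):
  for r in search_frame(c,"round_timer_grip")[:5]: print(c,np.round(r["at"],3),round(r["confidence"],2))
```

```text
3.7333 [0.48071857 0.17846801 0.11440049] [-3.14038071e+00  7.63618051e-04  1.27259673e+00] 0.05020783893603738 [ 2.05984161e-01  4.41746479e-01  1.71282756e+00 -9.95240928e-05
  9.88448652e-01  5.04239013e-01]
[280.99153551 271.36789264] [230.27625665 225.90241931]
side [0.477 0.189 0.077] 0.87
side [0.596 0.3   0.083] 0.8
side [0.32  0.159 0.075] 0.72
side [0.308 0.33  0.084] 0.62
top [0.324 0.143 0.082] 0.44
```

View pics/c2.png

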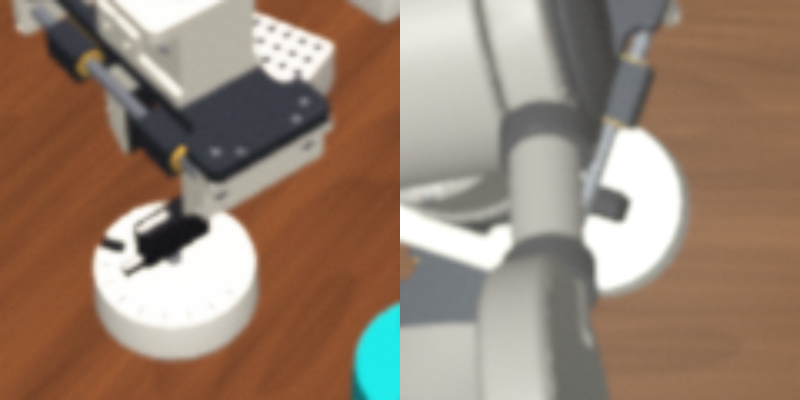

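The side view shows the fingers straddling the bar, centred and aligned (knob at crop (172,228)). I'll descend 59 mm and close.

Call:
step_arm --commands '[{"translation":[1,0,8],"roll":0},{"translation":[0,0,8],"roll":0},{"translation":[0,0,8],"roll":0},{"translation":[0,0,8],"roll":0},{"translation":[0,0,8],"roll":0},{"translation":[0,0,7],"roll":0},{"translation":[0,0,6],"roll":0},{"translation":[0,0,4],"roll":0},{"translation":[0,0,2],"roll":0},{"translation":[0,0,0],"roll":0},{"translation":[0,0,0],"roll":0}]'

```text
time: 4.85
tool_pos: [0.4814, 0.1795, 0.0558]
tool_rot: [3.141, -0.0, 1.276]
contact_force: [-0.0, -0.2, -0.9]
opening: 0.0506
grip_force: 0.0
```

Call:
step_arm --commands '[{"translation":[0,0,0],"roll":0},{"translation":[0,0,0],"roll":0},{"translation":[0,0,0],"roll":0},{"translation":[0,0,0],"roll":0},{"translation":[0,0,0],"roll":0},{"translation":[0,0,0],"roll":0},{"translation":[0,0,0],"roll":0},{"translation":[0,0,0],"roll":0},{"translation":[0,0,0],"roll":0},{"translation":[0,0,0],"roll":0}]' --fingers 0 --grip_force 40

```text
time: 5.68
tool_pos: [0.4816, 0.1795, 0.0558]
tool_rot: [3.141, -0.0, 1.276]
contact_force: [0.2, -0.1, -0.1]
opening: 0.0157
grip_force: 40.0
```

Gripped: the opening is 15.7 mm, matching the 16 mm bar, and the side force is negligible. Next I push down.

Call:
step_arm --commands '[{"translation":[0,0,1],"roll":0},{"translation":[0,0,1],"roll":0},{"translation":[0,0,1],"roll":0},{"translation":[0,0,1],"roll":0},{"translation":[0,0,1],"roll":0},{"translation":[0,0,0.5],"roll":0},{"translation":[0,0,0],"roll":0},{"translation":[0,0,0],"roll":0},{"translation":[0,0,0],"roll":0}]'

```text
time: 6.43
tool_pos: [0.4817, 0.1795, 0.0514]
tool_rot: [3.14, -0.0, 1.276]
contact_force: [-1.8, -1.1, 12.3]
opening: 0.016
grip_force: 40.0
```

The upward force is 12.3 N, which means about 4.2 mm of push. I'll add a little, then turn half way and check.

Call:
step_arm --commands '[{"translation":[0,0,0.5],"roll":0},{"translation":[0,0,0.4],"roll":0},{"translation":[0,0,0],"roll":0.05},{"translation":[0,0,0],"roll":0.05},{"translation":[0,0,0],"roll":0.05},{"translation":[0,0,0],"roll":0.05},{"translation":[0,0,0],"roll":0.05},{"translation":[0,0,0],"roll":0.05},{"translation":[0,0,0],"roll":0.05},{"translation":[0,0,0],"roll":0.05},{"translation":[0,0,0],"roll":0.05},{"translation":[0,0,0],"roll":0.05},{"translation":[0,0,0],"roll":0},{"translation":[0,0,0],"roll":0}]'

```text
time: 7.6
tool_pos: [0.4819, 0.1794, 0.0507]
tool_rot: [3.14, -0.001, 0.776]
contact_force: [-2.5, -3.0, 13.6]
opening: 0.0161
grip_force: 40.0
```

Run:
```python
from h import *
o=observe();print(o["torque"],o["contact_force"])
s=save("side","pics/side3.png")[:,:,::-1];s0=cv2.imread("pics/side1.png")
f=lambda s:cv2.resize(s[260:340,240:320],(400,400),interpolation=cv2.INTER_CUBIC)
cv2.imwrite("pics/c3.png",np.hstack([f(s0),f(s)]))
```

```text
[-0.40612301  0.37129009 -0.02814424] [-2.53104685 -2.99321689 13.60816986]
```

View pics/c3.png

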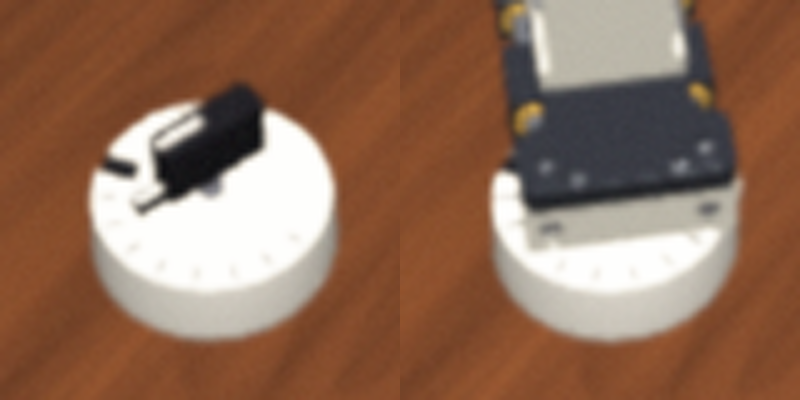

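The drum outline, ticks and rib (crop (510,162) against (110,162) before) haven't moved. I turn the remaining 0.47 rad, ease the push off, release and lift.

Call:
step_arm --commands '[{"translation":[0,0,0],"roll":0.05},{"translation":[0,0,0],"roll":0.05},{"translation":[0,0,0],"roll":0.05},{"translation":[0,0,0],"roll":0.05},{"translation":[0,0,0],"roll":0.05},{"translation":[0,0,0],"roll":0.05},{"translation":[0,0,0],"roll":0.05},{"translation":[0,0,0],"roll":0.05},{"translation":[0,0,0],"roll":0.05},{"translation":[0,0,0],"roll":0.02},{"translation":[0,0,0],"roll":0},{"translation":[0,0,0],"roll":0},{"translation":[0,0,0],"roll":0}]'

```text
time: 8.73
tool_pos: [0.482, 0.1792, 0.0507]
tool_rot: [3.141, -0.002, 0.306]
contact_force: [-1.6, -2.6, 13.5]
opening: 0.0156
grip_force: 40.0
```

Call:
step_arm --commands '[{"translation":[0,0,-1],"roll":0},{"translation":[0,0,-1],"roll":0},{"translation":[0,0,-1],"roll":0},{"translation":[0,0,-1],"roll":0},{"translation":[0,0,-0.5],"roll":0},{"translation":[0,0,0],"roll":0},{"translation":[0,0,0],"roll":0}]'

```text
time: 9.32
tool_pos: [0.482, 0.1792, 0.0545]
tool_rot: [3.141, -0.002, 0.306]
contact_force: [0.7, -2.1, 6.6]
opening: 0.0159
grip_force: 40.0
```

Call:
step_arm --commands '[{"translation":[0,0,0],"roll":0},{"translation":[0,0,0],"roll":0},{"translation":[0,0,0],"roll":0},{"translation":[0,0,0],"roll":0},{"translation":[0,0,0],"roll":0},{"translation":[0,0,0],"roll":0},{"translation":[0,0,-6],"roll":0},{"translation":[0,0,-12],"roll":0},{"translation":[0,0,-20],"roll":0},{"translation":[0,0,-25],"roll":0},{"translation":[0,0,-25],"roll":0},{"translation":[0,0,-25],"roll":0},{"translation":[0,0,-25],"roll":0},{"translation":[0,0,0],"roll":0},{"translation":[0,0,0],"roll":0}]' --fingers 0.55

```text
time: 10.57
tool_pos: [0.482, 0.1797, 0.1935]
tool_rot: [3.141, -0.004, 0.306]
contact_force: [-0.3, 0.2, -1.2]
opening: 0.0504
grip_force: 0.0
```

Call:
step_arm --commands '[{"translation":[0,30,-3],"roll":0},{"translation":[0,30,-3],"roll":0},{"translation":[0,30,-3],"roll":0},{"translation":[0,30,-3],"roll":0},{"translation":[0,30,-3],"roll":0},{"translation":[0,30,-3],"roll":0},{"translation":[0,30,-3],"roll":0},{"translation":[0,30,-3],"roll":0},{"translation":[0,30,-3],"roll":0},{"translation":[0,30,-3],"roll":0},{"translation":[0,0,0],"roll":0},{"translation":[0,0,0],"roll":0}]'

```text
time: 11.57
tool_pos: [0.5711, -0.1077, 0.2202]
tool_rot: [-3.14, 0.002, 0.303]
contact_force: [-0.3, -0.1, 0.7]
opening: 0.0506
grip_force: 0.0
```

Run:
```python
from h import *
s=save("side","pics/side4.png")[:,:,::-1];t=save("top","pics/top4.png")[:,:,::-1]
f=lambda s:cv2.resize(s,(400,400),interpolation=cv2.INTER_CUBIC)
cv2.imwrite("pics/c4.png",np.hstack([f(t[190:270,200:280]),f(s[260:340,240:320])]))
```

```text
(no output)
```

View pics/c4.png

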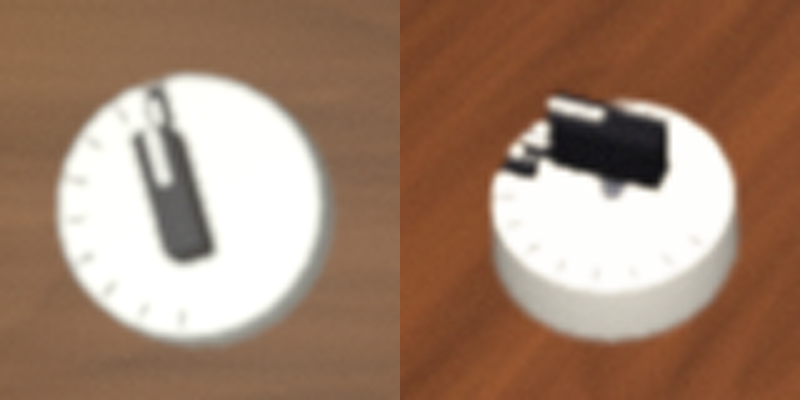

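The pointer stands over the rib (top crop (155,105), bar within about 3°). The drum outline and ticks are where they started, and the knob is back up.

```bash
python3 -c "
from cell import *
print(hand_in())"
```

```text
the job is handed in; nothing more can be done
None
```

The round timer's knob was pushed down about 5 mm, turned clockwise to the rib (within about 3° by camera) and let go; the round timer did not visibly move, the square timer was never touched, and the job is handed in, with no verdict returned.

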